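# Feel for the deep bore and stand the spacer sleeve on its boss

## Robot

A 7-joint arm with a two-finger parallel gripper is mounted at the origin on the work surface. World frame = base frame: x ahead of the robot, y to its left, z up, the work surface at z = 0. Lengths are in m, angles in rad, forces in N, time in s.
With the tool pointing down it reaches from about 0.4 to 0.875 m from the base axis. Payload 4.4 kg.
Tool frame: the origin (TCP) lies at the very end of the fingers, on their centre line; the grasp point (between the pads) lies 19 mm behind it; z points along the fingers, y is the line along which they close (so a half turn about z gives the same grasp; the last joint's range is limited). The gripper opens to 85 mm and grips with 20 to 120 N. Pads are 22 mm wide; open, the fingers measure 114 mm over their backs; the gripper's body (76 mm by 85 mm) begins 54 mm behind the grasp point. The pads swing forward as they close: fully open they stand 13 mm farther back than shut.
Start: joints at [1.251, 0.628, 0.038, 1.517, -0.027, 0.996, -0.02], TCP at [0.163, -0.629, 0.231] pointing down, gripper open.
Joint ranges: [-3.06, 3.06], [-0.37, 2.12], [-1.25, 1.32], [0.18, 2.47], [-1.1, 4.24], [0.23, 1.98], [-2.94, 2.94]. Speed limits (rad/s): [2.57, 2.57, 3.14, 3.14, 3.14, 3.14, 3.14].

## Interface

Orientations are given as a unit quaternion [x, y, z, w].
In Python, from cell import ctrl gives the robot as it stands.
- The arm moves only by the tool jog_arm, never from a script. Its argument "targets" is one flat list of numbers, 6 for each row, row after row: the shift along the tool's x, y, z in mm, then the turn, a rotation vector about the tool's x, y, z in degrees. A call has 1 to 8 rows; each row is the pose to reach, as a shift and turn from the pose commanded when the call began, along the tool's axes at that moment; what a row does not reach only later rows make up. A row lasts 1/12 s, in which the tool goes at most 41.7 mm and 7.16 degrees, less where a joint would pass 70% of its speed; a pose out of reach is approached as far as the arm can. A call with a gripper value outside its range is refused whole. "jaw" is the opening, from 0 (shut) to 1 (fully open), set as the call begins (left out, the last holds). The fingers move at their own pace and stop on an object; the grip force is fixed at half the most. Time passes only in rows, so rows that repeat a pose let the fingers close. It gives the time, the measured TCP pose, the force, the opening and the grip force at its end, in the units of the state.
- ctrl.get_obs(): the state, without advancing time (a new reading comes with each control period).
- ctrl.snapshot(name): name is "scene" or "top"; returns (picture, depth): 420x560x3 uint8, blue, green, red; 420x560 float32, m along the optical axis (not along the pixel's ray), 0 where there is no reading.
- ctrl.calibration(name): a dict with "fx", "fy", "cx", "cy" (pixels), "k1" (the pictures are not rectified: a ray, as slopes to the right and down, at radius r is drawn at 1 + k1 r^2 times it, then the intrinsics apply), "R" (3x3) and "t" (3): a world point X has camera coordinates R X + t. Camera axes: x right, y down, z forward; pixel columns grow to the right and rows downward; lengths in m; the calibration is good to about 2 mm. A picture is of the moment at which its call begins. calibration takes no time and is no camera call.
- ctrl.job_done(): hands the job in; it is judged then, once.
Trained networks look in the newest picture that a camera, given by its name, has taken for a name from the list of things; names that differ only in an ending like _2 or _b are one class to them, and where a whole thing is asked for, a point or a joint stands for the part that bears it (a point fixed in the world has none). Each returns a list of dicts, best first, with "p" (0 to 1); they miss things now and then, are a little off and sometimes report something else, mostly with a low value. They report only what shows in the picture. A call takes as long as a camera call. They do not tell look-alikes from the thing itself.
- ctrl.find_in(camera, target): "rect" ([left, top, right, bottom] as shares, 0 to 1, of the picture: columns of its width, rows of its height, round what is visible of it).
- ctrl.place_of(camera, target): "centre" ([row, column] as shares, 0 to 1, of the picture: columns of its width, rows of its height: a listed point, or the origin of a listed thing).
The state is a dict: "t": time; "qpos": joint angles; "joint_vel": joint speeds; "effort": joint torques, N m; "tool_pos": TCP position; "tcp_rot": TCP orientation; "force": force on the tool from outside, world axes, zero at the start; "wrist_torque": the same for the moment, N m; "opening": finger opening in m; "gripper_force": force on a finger pad.
Only numpy, scipy, OpenCV 4.12 (cv2) and the standard library are available. Lean on these libraries where they do the work, as an engineer would, in place of code of your own. Each camera call takes 0.05 s, during which the arm holds its last target. There are 200 camera calls.

## Task

Take the aluminium spacer sleeve from the blue tray, lay it in the V-cradle and slide it gently onto the brass gauge pin until it stops, to feel whether that end is the deep bore or the shallow one. Let go of it in the cradle, then take it again the right way and stand it, deep bore downwards, over the brass boss of the round steel flange, fully home and upright. Never let go of it the wrong way round on the boss, do not ram it, and leave the screwdriver, the rubber gasket and the small steel basket where they are.

Things in the scene. Friction and masses are not known exactly. Their poses are not given: they have to be found in the camera images.
- sleeve_mid (a point): centre of the loose aluminium spacer sleeve, a tube 110 mm long, 46 mm outside, 36 mm bore, 0.28 kg; x along its axis. It is solid in the middle: the bore at one end is 43 mm deep, the bore at the other only 14 to 27 mm; the sense of x does not tell which. It starts lying in the blue tray, axis 40 mm above the bench, on two V-rests 36 mm either side of its middle, narrower than the tube.
- vee_axis (a point): fixed V-cradle: point on the axis of a sleeve lying in the V, 50 mm above the bench; x along the V towards the gauge pin, z up. The V runs from x = -115 to +55 mm and is 44 mm wide, narrower than the sleeve, so fingers pass on both sides; green base 60 mm wide, 8 mm thick, x = -143 to +119 mm.
- gauge_foot (a point): foot of the fixed brass gauge pin, on the V's axis 105 mm along x from vee_axis. Pin 22 mm thick, standing out 40 mm along -x, tapered tip; the green plate behind is 46 mm wide, its top 62 mm above the bench. Pushed on, the deep bore stops with the sleeve's middle 55 mm from here (end on the plate), the shallow bore 68 to 81 mm from here (its bottom on the pin).
- seat_top (a point): centre of the top face of the fixed round steel flange (96 mm across, 12 mm thick), z up. A brass boss 29 mm thick and 40 mm high, tapered at the top, stands on it. Deep bore down, the sleeve goes over the boss until its end rests on this face (middle 55 mm above here); shallow bore down it stops 13 to 26 mm higher.
- driver: bystander: loose screwdriver with a red handle lying on the bench; origin under its middle
- gasket: bystander: loose black rubber ring, 72 mm across, 8 mm high, lying flat; origin under its centre
- basket: bystander: loose steel filter basket, a small open cup 68 mm across and 28 mm high; origin under its centre
Mind the look-alikes: they are no part of the job. What is shaped like the part that bears seat_top but brown is not meant.

How it is judged:
On the way, in this order (a step that is already met when the one before it is completed fails the run):
1. lying in the V-cradle, the sleeve is pushed onto the gauge pin until it stops (contact of at least 1 N) (contact force between sleeve and gauge above 1 N and x of sleeve_mid in the frame of gauge_foot between -0.086 and -0.045 m and angle between the x axis of sleeve_mid and the x axis of vee_axis, either way round below 0.15 rad), for 0.02 s.
2. the sleeve lies in the V-cradle and the fingers have let go of it (contact force between the fingers and sleeve below 0.05 N and distance between sleeve_mid and vee_axis below 0.1 m and angle between the x axis of sleeve_mid and the x axis of vee_axis, either way round below 0.1 rad and z of sleeve_mid in the frame of vee_axis below 0.006 m), for 0.2 s.
At the end, for the whole second after the job is handed in: The sleeve stands released and at rest over the boss, upright within 0.06 rad, its axis within 6 mm of the boss's and its end on the flange's face within 3 mm (its middle 50 to 58 mm above the face), which only the deep bore allows (horizontal distance between sleeve_mid and seat_top below 0.006 m and z of sleeve_mid in the frame of seat_top between 0.05 and 0.058 m and angle between the x axis of sleeve_mid and the z axis of seat_top, either way round below 0.06 rad and linear speed of sleeve below 0.02 m/s); the robot touches nothing.
It fails at once if the sleeve is let go on the boss the wrong way round (shallow bore down) (horizontal distance between sleeve_mid and seat_top below 0.015 m and z of sleeve_mid in the frame of seat_top between 0.062 and 0.085 m and linear speed of sleeve below 0.01 m/s and contact force between the fingers and sleeve below 0.05 N).
It fails at once if the sleeve is rammed against the gauge or dropped hard on the flange (over 80 N) (contact force between sleeve and gauge above 80 N or contact force between sleeve and seat above 80 N).
It fails at once if a bystander is knocked away (moved more than 40 mm) (distance of any of driver, gasket, basket from where it was at the start of the episode above 0.04 m).
It also fails if it takes over 61 s, if anything falls off the work surface, if the arm or the gripper's body presses on something with over 40 N, if the wrist force passes 120 N, or if a joint passes its speed limit or range.

## Working session

There is one attempt and no reset: what is moved stays moved. The work goes in short steps, Python scripts to look and compute and a tool call to move; the robot and the scene stay as the last step left them, time stands still between calls to the robot, and variables do not carry over. Pictures are saved under pics/ and viewed, at most 10 in all, crops included, and the job is handed in when it is done.

Besides the shell and the picture viewer there is one more tool, called after "Call:" as name(argument=value, ...), one argument or row to a line, values as JSON. jog_arm: Moves the arm, as the interface text tells. Its arguments: {"type":"object","properties":{"targets":{"type":"array"},"jaw":{"type":"number"}},"required":["targets"]}

```bash
mkdir -p pics; ls
cat > h.py <<'E'
import numpy as np, cv2, json
from cell import ctrl
def ray(cal,row,col):
    u=(col*560-cal["cx"])/cal["fx"]; v=(row*420-cal["cy"])/cal["fy"]
    x,y=u,v
    for _ in range(20):
        s=1+cal["k1"]*(x*x+y*y); x,y=u/s,v/s
    return np.array([x,y,1.])
def world(cal,row,col,d):
    R=np.array(cal["R"]);return R.T@(ray(cal,row,col)*d-np.array(cal["t"]))
def onz(cal,row,col,z):
    R=np.array(cal["R"]);c=-R.T@np.array(cal["t"]);r=R.T@ray(cal,row,col);return c+r*(z-c[2])/r[2]
def tri(c1,p1,c2,p2):
    A=[];
    L=[]
    for c,p in((c1,p1),(c2,p2)):
        R=np.array(c["R"]);o=-R.T@np.array(c["t"]);r=R.T@ray(c,*p);r/=np.linalg.norm(r);L.append((o,r))
    M=sum(np.eye(3)-np.outer(r,r) for o,r in L);b=sum((np.eye(3)-np.outer(r,r))@o for o,r in L)
    X=np.linalg.solve(M,b);return X,[np.linalg.norm((np.eye(3)-np.outer(r,r))@(X-o)) for o,r in L]
E
python3 - <<'E'
from h import *
np.set_printoptions(precision=4,suppress=True)
for n in("scene","top"):
    im,d=ctrl.snapshot(n);cv2.imwrite(f"pics/{n}0.png",im);np.save(f"{n}0.npy",d)
    c=ctrl.calibration(n);print(n,-np.array(c["R"]).T@c["t"])
    for t in("sleeve_mid","vee_axis","gauge_foot","seat_top","driver","gasket","basket"):
        for r in ctrl.place_of(n,t)[:3]:
            a,b=r["centre"];i,j=int(a*420),int(b*560)
            dd=d[min(max(i,0),419),min(max(j,0),559)]
            print(t,round(r["p"],2),i,j,world(c,a,b,dd), np.round(r["centre"],4))
print(ctrl.get_obs())
E
```

```text
pics
scene [1.4614 0.2489 1.0577]
sleeve_mid 0.88 209 158 [ 0.5474 -0.2188  0.0598] [0.4995 0.2836]
sleeve_mid 0.65 229 256 [0.5223 0.0326 0.0013] [0.5455 0.4573]
vee_axis 0.57 228 259 [ 0.5182  0.0398 -0.0016] [0.5452 0.4627]
gauge_foot 0.78 227 299 [0.5522 0.1499 0.0596] [0.5417 0.5343]
seat_top 0.88 202 405 [0.3814 0.4203 0.0232] [0.481  0.7236]
seat_top 0.8 239 370 [0.5401 0.3302 0.0326] [0.5698 0.6614]
seat_top 0.64 288 417 [0.6694 0.4489 0.0225] [0.6864 0.7448]
driver 0.78 195 224 [ 0.4242 -0.0745  0.0135] [0.4662 0.4012]
gasket 0.79 201 290 [0.4057 0.1061 0.0015] [0.4793 0.518 ]
basket 0.93 269 162 [ 0.6923 -0.1716  0.0016] [0.6414 0.2909]
basket 0.33 239 367 [0.5385 0.3228 0.0288] [0.5702 0.6559]
top [0.4242 0.1048 1.2919]
sleeve_mid 0.67 208 423 [ 0.5269 -0.2291  0.0613] [0.4969 0.7559]
vee_axis 0.62 185 303 [0.5789 0.0467 0.0284] [0.4421 0.5416]
gauge_foot 0.62 198 262 [0.543  0.1415 0.0635] [0.4731 0.4684]
seat_top 0.98 206 182 [0.5244 0.3259 0.047 ] [0.4905 0.3264]
seat_top 0.87 273 145 [0.3682 0.4063 0.049 ] [0.65   0.2605]
seat_top 0.76 287 227 [0.3387 0.218  0.0501] [0.6852 0.4057]
driver 0.84 259 358 [ 0.4085 -0.0894 -0.0024] [0.6169 0.6402]
gasket 0.58 254 273 [ 0.4173  0.1153 -0.0017] [0.6048 0.4875]
basket 0.56 149 395 [ 0.677  -0.1788 -0.0031] [0.355  0.7063]
{'t': 0.8, 'qpos': array([ 1.2512,  0.6284,  0.0385,  1.5174, -0.027 ,  0.9963, -0.02  ]), 'joint_vel': array([-0.0013,  0.0002, -0.0001,  0.0001,  0.0004, -0.002 ,  0.0011]), 'effort': array([  0.0009, -56.321 ,   1.2257, -19.3775,   0.0111,   0.0015,
         0.    ]), 'tool_pos': array([ 0.1632, -0.6292,  0.2313]), 'tcp_rot': array([0.992 , 0.1266, 0.    , 0.    ]), 'force': array([ 0.2599, -0.2465, -0.2028]), 'wrist_torque': array([ 0.0066,  0.0249, -0.0405]), 'gripper_force': 0.0, 'opening': 0.08518611135544993}
```

View pics/scene0.png

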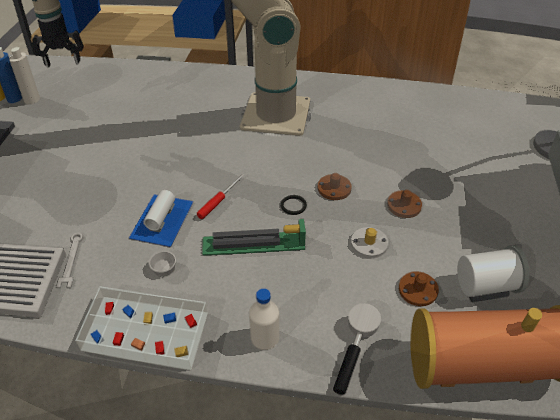

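View pics/top0.png

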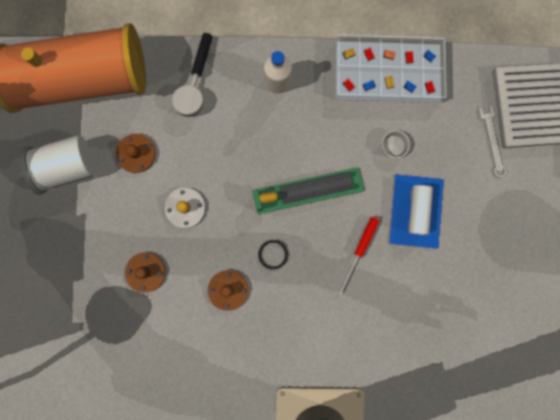

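The scene shows the sleeve in the blue tray (158,209), the V-cradle with its pin to the right (290,230), and the steel flange with its brass boss (370,240). In the top view these are at (422,210), (308,190) with the pin at (268,198), and (185,207). The brown flanges are look-alikes.

Run:
```python
from h import *
np.set_printoptions(precision=4,suppress=True)
C={n:ctrl.calibration(n) for n in("scene","top")}
I={n:cv2.imread(f"pics/{n}0.png") for n in C}; D={n:np.load(f"{n}0.npy") for n in C}
def blob(n,box,f):
    r0,r1,c0,c1=box; hsv=cv2.cvtColor(I[n],cv2.COLOR_BGR2HSV)[r0:r1,c0:c1].astype(int)
    m=f(hsv[...,0],hsv[...,1],hsv[...,2]).astype(np.uint8)
    k,l,s,_=cv2.connectedComponentsWithStats(m); i=1+np.argmax(s[1:,4]); return np.argwhere(l==i)+[r0,c0]
def pts(n,p): return np.array([world(C[n],(r+.5)/420,(c+.5)/560,D[n][r,c]) for r,c in p if D[n][r,c]>0])
def plane(n,p,z): return np.array([onz(C[n],(r+.5)/420,(c+.5)/560,z) for r,c in p])
white=lambda h,s,v:(s<60)&(v>150); green=lambda h,s,v:(h>50)&(h<85)&(s>90); yel=lambda h,s,v:(h>15)&(h<32)&(s>110)
def rect(P):
    (c,s,a)=cv2.minAreaRect((P[:,:2]*1000).astype(np.float32)); return np.round(c,1),np.round(s,1),round(a,2)
for n,b in(("top",(170,250,400,440)),("scene",(180,240,135,185))):
    p=blob(n,b,white);P=pts(n,p)
    print(n,"sleeve",len(p),"z pct",np.percentile(P[:,2],[5,50,95]),"rect z50",rect(plane(n,p,.05)),"cloud",rect(P[P[:,2]>.04]))
    q=P[P[:,2]>.045];print(q.mean(0))
for n,b in(("top",(160,220,245,370)),("scene",(215,265,195,312))):
    p=blob(n,b,green);P=pts(n,p);print(n,"green",len(p),rect(plane(n,p,.008)),rect(plane(n,p,.062)),"cloud z<.02",rect(P[P[:,2]<.02]),np.percentile(P[:,2],[5,50,95]))
for n,b in(("top",(190,210,255,285)),("scene",(215,245,280,305))):
    p=blob(n,b,yel);P=pts(n,p);print(n,"pin",len(p),rect(plane(n,p,.055)),P.mean(0))
for n,b in(("top",(195,220,170,195)),("scene",(220,260,355,385))):
    p=blob(n,b,yel);P=pts(n,p);print(n,"boss",len(p),rect(plane(n,p,.045)),P.mean(0),P[:,2].max())
p=blob("top",(180,235,155,215),lambda h,s,v:(s<60)&(v>140));P=pts("top",p);print("flange",len(p),rect(plane("top",p,.012)),np.median(P,0))
p=blob("top",(0+120,170,375,420),lambda h,s,v:(s<60)&(v>120))
h=tri(C["scene"],(.4995,.2836),C["top"],(.4969,.7559));print("sleeve tri",h)
print("seat tri",tri(C["scene"],(.5698,.6614),C["top"],(.4905,.3264)))
print("gauge tri",tri(C["scene"],(.5417,.5343),C["top"],(.4731,.4684)))
print("vee tri",tri(C["scene"],(.5452,.4627),C["top"],(.4421,.5416)))
for n in C: # bench bias
    a=[(r,c) for r,c in ((300,300),(300,250),(320,350),(150,250))] if n=="top" else [(270,230),(290,380),(170,200),(260,340)]
    print(n,"bench",pts(n,a)[:,2])
im=np.hstack([cv2.resize(I["top"][150:240,140:460],None,fx=2.4,fy=2.4,interpolation=3)]);cv2.imwrite("pics/crop1.png",im)
```

```text
top sleeve 801 z pct [0.0469 0.0586 0.0637] rect z50 (array([ 525.5, -226.9]), array([ 39.2, 114. ]), 84.45) cloud (array([ 525.4, -226.5]), array([ 38.4, 108.2]), 84.9)
[ 0.5255 -0.2249  0.0581]
scene sleeve 483 z pct [0.0464 0.0584 0.0637] rect z50 (array([ 523.5, -222. ]), array([ 43.7, 122. ]), 85.04) cloud (array([ 528.4, -221.1]), array([ 39.3, 113.9]), 83.67)
[ 0.5306 -0.2191  0.0575]
top green 789 (array([569.4,  33.3]), array([ 54.4, 258.1]), 13.33) (array([563.3,  36.3]), array([ 52.1, 247.3]), 13.33) cloud z<.02 (array([569.8,  32. ]), array([ 55. , 256.7]), 13.39) [0.0023 0.0072 0.0607]
scene green 1058 (array([557.3,  36.1]), array([104.6, 265.5]), 14.17) (array([603.8,  47.1]), array([ 99.2, 251.9]), 14.17) cloud z<.02 (array([577.1,  36.8]), array([ 62.9, 258.3]), 13.54) [0.0022 0.0071 0.0592]
top pin 171 (array([547.3, 127. ]), array([23.1, 41.9]), 12.39) [0.5473 0.1274 0.053 ]
scene pin 128 (array([554.1, 132.1]), array([27.1, 37.8]), 8.87) [0.5558 0.1328 0.0553]
top boss 113 (array([522. , 325.2]), array([29.4, 23.8]), 64.71) [0.522  0.3247 0.0474] 0.060398023261756105
scene boss 161 (array([540.8, 329. ]), array([26. , 55.8]), 83.76) [0.5345 0.3299 0.0375] 0.05485181034129122
flange 2445 (array([524.1, 327.3]), array([129.3, 142.9]), 1.12) [0.5234 0.3272 0.0008]
sleeve tri (array([ 0.5281, -0.2319,  0.039 ]), [np.float64(0.003147783412853783), np.float64(0.0031477834128539263)])
seat tri (array([0.5267, 0.3313, 0.0176]), [np.float64(0.0001422630906300692), np.float64(0.00014226309062991116)])
gauge tri (array([0.5439, 0.1454, 0.0499]), [np.float64(0.003549224712469549), np.float64(0.0035492247124695895)])
vee tri (array([0.5746, 0.0502, 0.0616]), [np.float64(0.002024619688762631), np.float64(0.002024619688762631)])
scene bench [-0.0022 -0.0005  0.0012 -0.0029]
top bench [ 0.0012 -0.0023 -0.0029 -0.0006]
```

View pics/crop1.png

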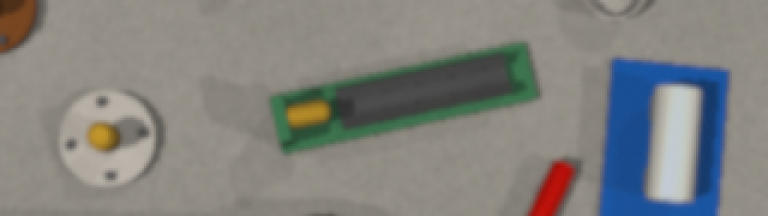

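The crop shows the pin at its left end (about 310,112), the flange boss at (102,136), and the sleeve lying lengthwise at (675,140) in the tray. The measured points fit the given sizes: the green plate is about 258x55 mm and the pin is about 42x23 mm, 20 mm short of the foot. I'm approaching the sleeve now.

Call:
jog_arm(
  targets=[227, -150, 40, 0, 0, 0, 227, -150, 40, 0, 0, 0, 227, -150, 40, 0, 0, 0, 227, -150, 40, 0, 0, 0, 227, -150, 40, 0, 0, 0, 227, -150, 40, 0, 0, 0, 227, -150, 40, 0, 0, 0, 227, -150, 40, 0, 0, 0],
  jaw=0.76,
)

```text
t: 1.47
tool_pos: [0.3507, -0.4206, 0.1907]
tcp_rot: [0.991, 0.132, 0.001, -0.002]
force: [-0.3, 1.0, -0.2]
opening: 0.0647
gripper_force: 0.0
```

Call:
jog_arm(
  targets=[227, -150, 60, 0, 0, 20, 227, -150, 60, 0, 0, 20, 227, -150, 60, 0, 0, 20, 227, -150, 60, 0, 0, 20, 227, -150, 60, 0, 0, 20, 227, -150, 60, 0, 0, 20, 227, -150, 60, 0, 0, 20, 227, -150, 60, 0, 0, 20],
)

```text
t: 2.13
tool_pos: [0.5322, -0.2174, 0.13]
tcp_rot: [0.999, -0.042, 0.001, -0.002]
force: [0.2, -0.0, -0.1]
opening: 0.0648
gripper_force: 0.0
```

```bash
cat >> h.py <<'E'
from scipy.spatial.transform import Rotation as Ro
np.set_printoptions(precision=4,suppress=True)
def pose():
    o=ctrl.get_obs();return o,np.array(o["tool_pos"]),Ro.from_quat(o["tcp_rot"])
def delta(p,R):
    """shift mm and rotvec deg in tool axes from measured pose to TCP p (m), Rotation R"""
    o,p0,R0=pose();return np.round(R0.inv().apply(np.array(p)-p0)*1000,1),np.round((R0.inv()*R).as_rotvec(degrees=True),2)
def frame(x,a):
    """tool x-ish dir x, approach a"""
    a=np.array(a,float);a/=np.linalg.norm(a);x=np.array(x,float);x-=a*(a@x);x/=np.linalg.norm(x)
    return Ro.from_matrix(np.c_[x,np.cross(a,x),a])
def yaw(d): return frame([np.cos(np.radians(d)),np.sin(np.radians(d)),0],[0,0,-1])
E
python3 - <<'E'
from h import *
c=ctrl.calibration("top");d=np.load("top0.npy");im=cv2.cvtColor(cv2.imread("pics/top0.png"),cv2.COLOR_BGR2HSV)
P=[];
for r in range(165,255):
    for k in range(380,455):
        h,s,v=im[r,k]
        if 100<h<125 and s>150: P.append(world(c,(r+.5)/420,(k+.5)/560,d[r,k]))
P=np.array(P);print("tray",cv2.minAreaRect((P[:,:2]*1000).astype(np.float32)),np.percentile(P[:,2],[2,25,50,75,98]))
e=np.array([-.995,.096]);f=np.array([.096,.995]);q=(P[:,:2]-[.527,-.225])@f
for a in range(-65,66,10):
    m=abs(q*1000-a)<5; 
    if m.any():print(a,np.round(np.median(P[m,2]),4),np.round(P[m,2].max(),4))
o,p,R=pose();print(o["t"],p,R.as_matrix(),o["opening"],o["qpos"]);print(delta([.527,-.225,.12],yaw(-5.5)))
E
```

```text
tray ((519.919921875, -93.40071105957031), (176.08290100097656, 403.49267578125), 2.2137532234191895) [-0.0009  0.0029  0.0047  0.0065  0.0104]
-65 0.0037 0.0079
-55 0.0046 0.0111
-45 0.0049 0.0128
-35 0.0052 0.01
-25 0.0044 0.0123
-15 0.0047 0.0107
-5 0.0043 0.0103
5 0.0044 0.0107
15 0.0043 0.011
25 0.0047 0.0109
35 0.0049 0.0129
45 0.0045 0.0124
55 0.005 0.0119
2.1333 [ 0.5322 -0.2174  0.13  ] [[ 0.9964 -0.0848  0.002 ]
 [-0.0848 -0.9964  0.0044]
 [ 0.0016 -0.0046 -1.    ]] 0.06482812393536147 [ 0.2521  0.6561  0.14    1.83   -0.1463  0.6652 -1.177 ]
(array([-4.5,  8.1, 10. ]), array([-0.26, -0.09,  0.64]))
```

The tray is flat, so nothing gets in the way of the fingers. Descending and gripping.

Call:
jog_arm(
  targets=[-4.5, 8, 40, 0, 0, 0.6, -4.5, 8, 75, 0, 0, 0.6, -4.5, 8, 100, 0, 0, 0.6, -4.5, 8, 111, 0, 0, 0.6, -4.5, 8, 111, 0, 0, 0.6, -4.5, 8, 111, 0, 0, 0.6],
)

```text
t: 2.63
tool_pos: [0.5223, -0.2331, 0.0207]
tcp_rot: [0.999, -0.053, 0.0, 0.0]
force: [-0.0, -0.3, 1.0]
opening: 0.0646
gripper_force: 0.0
```

Call:
jog_arm(
  targets=[0, 0, 0, 0, 0, 0, 0, 0, 0, 0, 0, 0, 0, 0, 0, 0, 0, 0, 0, 0, 0, 0, 0, 0, 0, 0, 0, 0, 0, 0, 0, 0, 0, 0, 0, 0],
  jaw=0.3,
)

```text
t: 3.13
tool_pos: [0.5238, -0.227, 0.0228]
tcp_rot: [0.999, -0.051, 0.001, -0.003]
force: [0.1, 10.1, 6.7]
opening: 0.0446
gripper_force: 60.6
```

Call:
jog_arm(
  targets=[0, 0, -30, 0, 0, 0, 0, 0, -65, 0, 0, 0, 3, -20, -80, 0, 0, -7, 6, -50, -80, 0, 0, -14, 9, -80, -80, 0, 0, -21, 12, -105, -80, 0, 0, -28, 12, -128, -80, 0, 0, -35, 12, -128, -80, 0, 0, -40],
)

```text
t: 3.8
tool_pos: [0.5494, -0.0993, 0.1022]
tcp_rot: [0.954, 0.298, 0.002, -0.001]
force: [0.4, 0.6, -3.1]
opening: 0.0445
gripper_force: 63.6
```

Run:
```python
from h import *
o,p,R=pose();print(o["t"],p,o["opening"],o["gripper_force"],o["force"],o["qpos"]);print(delta([.5715,.026,.105],yaw(103.4)))
```

```text
3.8 [ 0.5494 -0.0993  0.1022] 0.044500522029557996 63.61182971857488 [ 0.3904  0.6256 -3.1269] [ 0.156   0.6741 -0.0381  1.8923  0.0361  0.5729 -0.8687]
(array([ 89.6, -90.4,  -2.2]), array([  0.11,  -0.29, -68.67]))
```

Call:
jog_arm(
  targets=[15, -15, -2, 0, 0, -7, 30, -30, -2, 0, 0, -14, 45, -45, -2, 0, 0, -21, 60, -60, -2, 0, 0, -28, 75, -75, -2, 0, 0, -35, 90, -90, -2, 0, 0, -42, 90, -90, -2, 0, 0, -49, 90, -90, -2, 0, 0, -56],
)

```text
t: 4.47
tool_pos: [0.573, 0.0205, 0.1042]
tcp_rot: [0.704, 0.71, 0.001, 0.001]
force: [-0.1, -0.3, -3.6]
opening: 0.0443
gripper_force: 63.6
```

Call:
jog_arm(
  targets=[0, 0, 0, 0, 0, -7, 0, 0, 0, 0, 0, -12.7, 0, 0, 0, 0, 0, -12.7, 0, 0, 0, 0, 0, -12.7],
)

```text
t: 4.8
tool_pos: [0.5725, 0.018, 0.1035]
tcp_rot: [0.626, 0.78, 0.0, 0.001]
force: [-0.1, -0.3, -3.5]
opening: 0.0443
gripper_force: 63.6
```

Run:
```python
from h import *
for n in("scene","top"):
    im,d=ctrl.snapshot(n);cv2.imwrite(f"pics/{n}1.png",im);np.save(f"{n}1.npy",d)
    print(n,[(round(r["p"],2),np.round(np.array(r["centre"])*[420,560],1)) for r in ctrl.place_of(n,"sleeve_mid")[:2]])
a=cv2.imread("pics/scene1.png")[160:280,180:330];b=cv2.imread("pics/top1.png")[140:230,240:370]
f=lambda i:cv2.resize(i,(390,300),interpolation=3)
cv2.imwrite("pics/c1.png",np.hstack([f(a),f(b)]))
o,p,R=pose();print(o["t"],p,o["opening"],o["qpos"]);print(delta([.5715,.026,.105],yaw(103.4)))
```

```text
scene [(0.66, array([211.1, 241.8]))]
top [(0.85, array([182.2, 320. ]))]
5.0 [0.5722 0.0184 0.1027] 0.04416132696764514 [ 0.1365  0.7094 -0.3419  1.8449  0.3706  0.6494 -0.2081]
(array([ 7.5,  1. , -2.3]), array([ 0.03,  0.04, -0.85]))
```

View pics/c1.png

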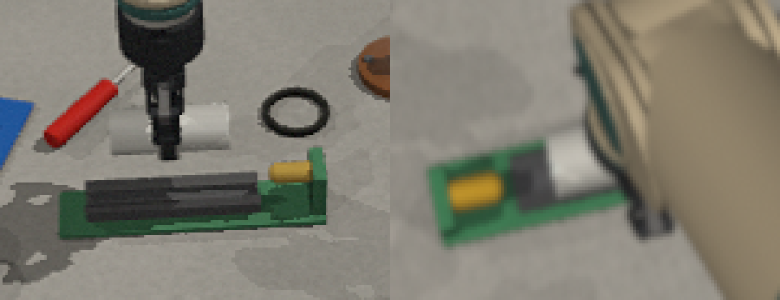

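The sleeve is held near its middle. In the left half it spans columns 110–230 with the finger at 168. I'll check its lateral line over the V numerically.

Run:
```python
from h import *
u=np.array([np.cos(np.radians(103.4)),np.sin(np.radians(103.4)),0]);w=np.array([-u[1],u[0],0])
o=np.array([.5666,.045,.05])
for n in("top","scene"):
    c=ctrl.calibration(n);d=np.load(n+"1.npy");hsv=cv2.cvtColor(cv2.imread(f"pics/{n}1.png"),cv2.COLOR_BGR2HSV).astype(int)
    R0,R1,C0,C1=(165,205,280,335) if n=="top" else (190,235,215,275)
    P=np.array([world(c,(r+.5)/420,(k+.5)/560,d[r,k]) for r in range(R0,R1) for k in range(C0,C1) if hsv[r,k,1]<45 and hsv[r,k,2]>135])
    P=P[(P[:,2]>.095)&(P[:,2]<.16)]
    X=(P-o)@u;Y=(P-o)@w;Z=P[:,2];print(n,len(P),"x",np.percentile(X,[1,50,99])*1e3,"y",np.percentile(Y,[2,50,98])*1e3,"ztop",np.percentile(Z,98))
    if n=="top":
        t=Z>Z.max()-.012
        for a in np.arange(-20,60,10):
            m=abs(X*1e3-a)<5
            if m.sum()>5:print(a,np.percentile(Y[m],[3,97])*1e3,m.sum())
oo,p,R=pose();print("tcp in vee",(p-o)@u*1e3,(p-o)@w*1e3)
```

```text
top 254 x [-5.3458 13.6128 27.0864] y [-17.2853   3.6979  19.7248] ztop 0.1443784715155459
0 [-15.2141  19.767 ] 50
10 [-16.5198  19.1224] 82
20 [-17.3891  19.5991] 85
30 [-15.3879  17.2194] 32
scene 401 x [-80.5667  -5.3616  27.6962] y [-24.8768 -13.7988   7.7727] ztop 0.1448066323913268
tcp in vee -27.12705958865852 0.732035833610756
```

Call:
jog_arm(
  targets=[0, 0.7, 25, 0, 0, -0.8, 0, 0.7, 45, 0, 0, -0.8, 0, 0.7, 58, 0, 0, -0.8, 0, 0.7, 64, 0, 0, -0.8, 0, 0.7, 66, 0, 0, -0.8, 0, 0.7, 68, 0, 0, -0.8, 0, 0.7, 68, 0, 0, -0.8],
)

```text
t: 5.58
tool_pos: [0.5732, 0.0189, 0.0348]
tcp_rot: [0.62, 0.785, 0.0, 0.0]
force: [-0.1, 0.5, -2.5]
opening: 0.0445
gripper_force: 63.6
```

Call:
jog_arm(
  targets=[0, 0, 1, 0, 0, 0, 0, 0, 2, 0, 0, 0, 0, 0, 2, 0, 0, 0],
)

```text
t: 5.83
tool_pos: [0.5736, 0.0188, 0.0334]
tcp_rot: [0.62, 0.785, 0.001, 0.001]
force: [-0.1, 0.4, 1.2]
opening: 0.0442
gripper_force: 64.0
```

Call:
jog_arm(
  targets=[5, 0, 0, 0, 0, 0, 12, 0, 0, 0, 0, 0, 20, 0, 0, 0, 0, 0, 28, 0, 0, 0, 0, 0, 35, 0, 0, 0, 0, 0, 40, 0, 0, 0, 0, 0, 42, 0, 0, 0, 0, 0, 44, 0, 0, 0, 0, 0],
)

```text
t: 6.5
tool_pos: [0.5638, 0.0615, 0.0332]
tcp_rot: [0.62, 0.785, 0.001, 0.001]
force: [3.7, -5.1, 4.9]
opening: 0.0445
gripper_force: 64.4
```

Call:
jog_arm(
  targets=[1, 0, -0.5, 0, 0, 0, 2, 0, -0.5, 0, 0, 0, 3, 0, -0.5, 0, 0, 0, 4, 0, -0.5, 0, 0, 0],
)

```text
t: 6.83
tool_pos: [0.5626, 0.0654, 0.0333]
tcp_rot: [0.62, 0.785, 0.001, 0.001]
force: [3.7, -3.2, 3.7]
opening: 0.0446
gripper_force: 64.3
```

Call:
jog_arm(
  targets=[1, 0, 0, 0, 0, 0, 2, 0, 0, 0, 0, 0, 3, 0, 0, 0, 0, 0, 4, 0, 0, 0, 0, 0],
)

```text
t: 7.17
tool_pos: [0.5616, 0.0692, 0.0332]
tcp_rot: [0.62, 0.785, 0.001, 0.001]
force: [3.9, -3.3, 3.4]
opening: 0.0446
gripper_force: 64.3
```

Call:
jog_arm(
  targets=[1, 0, 0, 0, 0, 0, 2, 0, 0, 0, 0, 0, 3, 0, 0, 0, 0, 0, 4, 0, 0, 0, 0, 0],
)

```text
t: 7.5
tool_pos: [0.5611, 0.0716, 0.0332]
tcp_rot: [0.62, 0.785, -0.0, 0.002]
force: [5.1, -8.1, 4.6]
opening: 0.0445
gripper_force: 64.3
```

Call:
jog_arm(
  targets=[1, 0, 0, 0, 0, 0, 2, 0, 0, 0, 0, 0, 3, 0, 0, 0, 0, 0, 4, 0, 0, 0, 0, 0],
)

```text
t: 7.83
tool_pos: [0.561, 0.0715, 0.0332]
tcp_rot: [0.621, 0.784, -0.002, 0.003]
force: [8.4, -14.3, 3.0]
opening: 0.0442
gripper_force: 64.3
```

Call:
jog_arm(
  targets=[1, 0, 0, 0, 0, 0, 2, 0, 0, 0, 0, 0, 3, 0, 0, 0, 0, 0],
)

```text
t: 8.08
tool_pos: [0.5609, 0.0715, 0.0332]
tcp_rot: [0.622, 0.783, -0.003, 0.004]
force: [9.7, -19.9, 3.9]
opening: 0.0446
gripper_force: 64.3
```

The sleeve stopped with its middle at x ≈ +27 in the vee frame, 78 mm from the gauge foot. The pin is 17 mm inside the bore, so the shallow bore faces the pin and the deep bore faces the other way. I'm sliding it back and letting go.

Call:
jog_arm(
  targets=[-8, 0, 0, 0, 0, 0, -14, 0, -0.5, 0, 0, 0, -26, 0, -0.5, 0, 0, 0, -40, 0, -0.5, 0, 0, 0, -54, 0, -0.5, 0, 0, 0, -66, 0, -0.5, 0, 0, 0, -75, 0, -0.5, 0, 0, 0, -80, 0, -0.5, 0, 0, 0],
)

```text
t: 8.75
tool_pos: [0.5769, 0.0023, 0.0334]
tcp_rot: [0.62, 0.785, 0.001, -0.0]
force: [-0.1, 5.1, 3.8]
opening: 0.0446
gripper_force: 64.2
```

Run:
```python
from h import *
o,p,R=pose();print(o["t"],p,o["force"],o["qpos"].tolist(),R.as_quat())
```

```text
8.75 [0.5769 0.0023 0.0334] [-0.081   5.1424  3.8461] [0.13296882151296355, 0.8200644303762952, -0.29237696353891796, 1.8608624753938452, 0.43295963897277434, 0.5225949930702479, -0.21611702324550255] [ 0.6196  0.7849  0.0007 -0.0003]
```

Call:
jog_arm(
  targets=[0, 0, 0, 0, 0, 0, 0, 0, 0, 0, 0, 0, 0, 0, 0, 0, 0, 0, 0, 0, 0, 0, 0, 0, 0, 0, 0, 0, 0, 0, 0, 0, 0, 0, 0, 0],
  jaw=0.85,
)

```text
t: 9.25
tool_pos: [0.5763, 0.0023, 0.0332]
tcp_rot: [0.619, 0.785, -0.0, -0.0]
force: [0.4, -0.1, 0.3]
opening: 0.0729
gripper_force: 0.0
```

Call:
jog_arm(
  targets=[0, 0, -20, 0, 0, 0, 0, 0, -50, 0, 0, 0, 0, 0, -80, 0, 0, 0, 0, 0, -100, 0, 0, 0, 0, 0, -100, 0, 0, 0],
)

```text
t: 9.67
tool_pos: [0.5795, 0.0027, 0.1376]
tcp_rot: [0.619, 0.785, 0.003, 0.003]
force: [0.0, 0.6, 0.6]
opening: 0.0724
gripper_force: 0.0
```

Run:
```python
from h import *
from scipy.optimize import least_squares
import itertools
o,p,R=pose();print(o["t"],p,o["force"],o["opening"],o["qpos"].tolist(),R.as_quat())
Q=[([ 1.2512,.6284,.0385,1.5174,-.027,.9963,-.02],[.1632,-.6292,.2313],[.992,.1266,0,0]),
([.2521,.6561,.14,1.83,-.1463,.6652,-1.177],[.5322,-.2174,.13],[.999,-.042,.001,-.002]),
([.156,.6741,-.0381,1.8923,.0361,.5729,-.8687],[.5494,-.0993,.1022],[.954,.298,.002,-.001]),
([.1365,.7094,-.3419,1.8449,.3706,.6494,-.2081],[.5722,.0184,.1027],[.622,.783,0,0]),
(o["qpos"],p,R.as_quat())]
def fk(q,P,s):
    d1,d3,d5,d7,a1,a2,o1,o7=P
    A=lambda ax,t:Ro.from_euler(ax,t)
    T=A('z',s[0]*q[0]+o1);x=np.array([0,0,d1])
    T=T*A('y',q[1]);x=x+T.apply([0,0,d3])
    T=T*A('z',s[1]*q[2]);x=x+T.apply([a1,0,0]);T=T*A('y',q[3]);x=x+T.apply([a2,0,d5])
    T=T*A('z',s[2]*q[4])*A('y',q[5]);x=x+T.apply([0,0,d7])
    return x,T*A('z',s[3]*q[6]+o7)
best=None
for s in itertools.product((1,-1),repeat=4):
  for o7 in(0,1.57,3.14,-1.57):
    def f(P):
        r=[]
        for q,pp,qq in Q:
            x,T=fk(q,P,s);r+=list((x-pp)*5)+list((T.inv()*Ro.from_quat(qq)).as_rotvec())
        return np.array(r)
    L=least_squares(f,[.3,.4,.4,.25,0,0,0,o7])
    if best is None or L.cost<best[0]: best=(L.cost,s,L.x)
print(best)
json.dump([list(best[1]),best[2].tolist()],open("kin.json","w"))
for q,pp,qq in Q:
    x,T=fk(q,best[2],best[1]);print((x-pp)*1e3,(T.inv()*Ro.from_quat(qq)).as_rotvec())
for n in("scene","top"):
    im,d=ctrl.snapshot(n);cv2.imwrite(f"pics/{n}2.png",im);np.save(f"{n}2.npy",d)
```

```text
9.6667 [0.5795 0.0027 0.1376] [0.0285 0.5517 0.6128] 0.07238479198849107 [0.18893893346512053, 0.6671166465494114, -0.38002698958666065, 1.808928756029047, 0.3544409306021591, 0.7248687369267376, -0.14873867015277498] [0.6194 0.7851 0.0025 0.003 ]
(np.float64(0.00036836590986650083), (-1, -1, -1, -1), array([-0.0251,  0.5627,  0.3857, -0.0038, -0.0072, -0.0029, -0.0455,
        1.5234]))
[-1.2487 -0.423  -0.2749] [ 0.     -0.      0.0018]
[-0.2456  0.7775 -2.7874] [-0.0005  0.      0.001 ]
[-0.3222  1.1221 -1.2202] [-0.0002 -0.0006  0.0025]
[1.819  0.3613 1.9896] [ 0.0006  0.0007 -0.0072]
[-0.8913 -0.4587  2.2928] [-0.0001  0.0003  0.0019]
```

Call:
jog_arm(
  targets=[0, 0, 0, 0, -7, 0, 0, 0, 0, 0, -14, 0, 0, 0, 0, 0, -21, 0, 0, 0, 0, 0, -28, 0, 0, 0, 0, 0, -35, 0, 0, 0, 0, 0, -40, 0, 0, 0, 0, 0, -40, 0, 0, 0, 0, 0, -40, 0],
)

```text
t: 10.43
tool_pos: [0.5756, 0.0036, 0.1315]
tcp_rot: [0.58, 0.739, -0.213, 0.267]
force: [0.1, -0.8, -0.6]
opening: 0.0723
gripper_force: 0.0
```

Run:
```python
from h import *
u=np.array([np.cos(np.radians(103.4)),np.sin(np.radians(103.4)),0]);w=np.array([-u[1],u[0],0]);o=np.array([.5666,.045,.05])
for n in("top","scene"):
    c=ctrl.calibration(n);d=np.load(n+"2.npy");hsv=cv2.cvtColor(cv2.imread(f"pics/{n}2.png"),cv2.COLOR_BGR2HSV).astype(int)
    R0,R1,C0,C1=(165,215,280,370) if n=="top" else (205,260,195,300)
    P=np.array([world(c,(r+.5)/420,(k+.5)/560,d[r,k]) for r in range(R0,R1) for k in range(C0,C1) if hsv[r,k,1]<45 and hsv[r,k,2]>130])
    X=(P-o)@u*1e3;Y=(P-o)@w*1e3;Z=P[:,2];m=(Z>.05)&(Z<.085)&(abs(Y)<26)
    if m.any():print(n,m.sum(),"x",np.percentile(X[m],[1,50,99]),"y",np.percentile(Y[m],[2,50,98]),"ztop",np.percentile(Z[m],98))
oo,p,R=pose();print(oo["t"],p,oo["qpos"].tolist(),R.as_quat().tolist(),oo["joint_vel"])
a=np.radians(40);A=np.array([0,0,-np.cos(a)])-np.sin(a)*u
Rg=frame(np.cos(a)*u-np.array([0,0,np.sin(a)]),A);G=o+(-.044+.012)*u
print("pre",delta(G+.017*A-.08*A,Rg),"grasp",delta(G+.017*A,Rg))
```

```text
top 361 x [-42.6237 -13.4459   9.0296] y [-20.3284   4.078   20.3195] ztop 0.07444945693145952
scene 596 x [-97.6363 -43.1561  10.245 ] y [-25.4575 -14.3355   8.2742] ztop 0.0742267978295387
10.4333 [0.5756 0.0036 0.1315] [-0.5321081313122045, 0.7759794713859064, 0.12785890516000017, 1.8875950912834574, 0.8426847817936508, 0.8437366717808086, -0.8834479187973627] [0.5801564377768977, 0.7393212627072813, -0.21287021869316736, 0.26741138384230195] [ 0.0813 -0.045   0.0211 -0.0069 -0.0001  0.0093  0.0075]
pre (array([60.3,  1.3, -7.2]), array([-0.03, -0.03,  0.37])) grasp (array([60.3,  1.3, 72.8]), array([-0.03, -0.03,  0.37]))
```

Call:
jog_arm(
  targets=[20, 1, -7, 0, 0, 0.3, 45, 1.3, -7, 0, 0, 0.3, 60, 1.3, -7, 0, 0, 0.3, 60, 1.3, -7, 0, 0, 0.3, 60, 1.3, -7, 0, 0, 0.3],
)

```text
t: 10.85
tool_pos: [0.5662, 0.0497, 0.1003]
tcp_rot: [0.585, 0.736, -0.212, 0.269]
force: [0.3, -1.0, 0.7]
opening: 0.0731
gripper_force: 0.0
```

```bash
cat > kin.py <<'E'
from h import *
from scipy.optimize import least_squares
S=-1
def fk(q,P):
    d1,d3,d5,d7,o1,o7=P[:6]
    A=Ro.from_euler
    T=A('z',-q[0]+o1);x=np.array([0,0,d1])
    T=T*A('y',q[1]);x=x+T.apply([0,0,d3])
    T=T*A('z',-q[2])*A('y',q[3]);x=x+T.apply([0,0,d5])
    T=T*A('z',-q[4])*A('y',q[5]);x=x+T.apply([0,0,d7])
    return x,T*A('z',-q[6]+o7)
lo=np.array([-3.06,-.37,-1.25,.18,-1.1,.23,-2.94]);hi=np.array([3.06,2.12,1.32,2.47,4.24,1.98,2.94])
def ik(P,p,R,q0):
    f=lambda q:np.r_[(fk(q,P)[0]-p)*5,(fk(q,P)[1].inv()*R).as_rotvec()]
    L=least_squares(lambda q:np.r_[f(q),.001*(q-q0)],np.clip(q0,lo+.02,hi-.02),bounds=(lo,hi));return L.x,np.abs(f(L.x)).max()
E
python3 - <<'E'
from kin import *
o,p,R=pose();print(o["t"],p,o["qpos"].tolist(),R.as_quat().tolist())
Q=[([ 1.2512,.6284,.0385,1.5174,-.027,.9963,-.02],[.1632,-.6292,.2313],[.992,.1266,0,0]),
([.13297,.82006,-.29238,1.86086,.43296,.52259,-.21612],[.5769,.0023,.0334],[.6196,.7849,.0007,-.0003]),
([.1365,.7094,-.3419,1.8449,.3706,.6494,-.2081],[.5722,.0184,.1027],[.622,.783,0,0]),
([-.53211,.77598,.12786,1.8876,.84268,.84374,-.88345],[.5756,.0036,.1315],[.58016,.73932,-.21287,.26741]),
(o["qpos"],p,R.as_quat())]
def f(P):
    r=[]
    for q,pp,qq in Q:
        x,T=fk(q,P);r+=list((x-pp)*5)+list((T.inv()*Ro.from_quat(qq)).as_rotvec())
    return np.array(r)
L=least_squares(f,[.3,.4,.4,.25,0,1.57]);P=L.x;print(L.cost,P);json.dump(P.tolist(),open("kin.json","w"))
print([np.round((fk(q,P)[0]-pp)*1e3,1) for q,pp,_ in Q])
a=np.radians(40);z=np.array([0,0,1.]);S=np.array([.523,.327,.012])
for hd in range(0,360,30):
    h=np.array([np.cos(np.radians(hd)),np.sin(np.radians(hd)),0]);A=np.cos(a)*h-np.sin(a)*z;Rf=frame(np.cos(a)*z+np.sin(a)*h,A)
    res=[]
    for up in(0,.05):
        G=S+z*(.067+up);best=min((ik(P,G+.017*A,Rf,q0) for q0 in(np.array(o["qpos"]),np.array([-.5,.7,0,1.8,0,1.,0]),np.array([-.5,.7,0,1.8,1.5,1.,0]),np.array([-.5,.7,0,1.8,3,1.,1.5]))),key=lambda t:t[1]);res.append(best)
    print(hd,[round(b[1],4) for b in res],res[0][0])
print("grasp",delta(np.array([.5666,.045,.05])-.032*np.array([-.2317,.9728,0])+.017*(-np.cos(a)*z-np.sin(a)*np.array([-.2317,.9728,0])),R))
E
```

```text
10.85 [0.5662 0.0497 0.1003] [-0.5996378432922663, 0.8374054114964987, 0.11132122056904235, 1.8617799706948344, 0.8150578879358034, 0.8575745327576316, -0.963098756268793] [0.5845734144002436, 0.7356142945457221, -0.21198155205247346, 0.2687179830712217]
0.00300511766384911 [ 0.3271  0.5744  0.372   0.3618 -0.0396  1.5331]
[array([ 2.6,  0.9, -3.5]), array([7.5, 0.7, 1.6]), array([5. , 0.7, 2.2]), array([-6.1, -1.2,  0. ]), array([-5.5, -1.2, -0.3])]
0 [np.float64(0.0), np.float64(0.0)] [-0.9184  0.9312 -0.0345  2.3285  2.2957  0.9697  1.442 ]
30 [np.float64(0.0297), np.float64(0.0293)] [-0.7128  0.9411  0.1363  2.47    3.1626  1.1053  1.3957]
60 [np.float64(0.0), np.float64(0.0)] [-0.2439  0.9367 -0.0648  2.3661  3.8282  0.9553  1.7187]
90 [np.float64(0.0046), np.float64(0.0)] [ 0.2958  1.0967 -0.7679  2.0268 -1.1     0.23    0.9882]
120 [np.float64(0.0), np.float64(0.0)] [ 0.1289  1.1013 -0.5905  1.6385 -0.4063  0.8385  0.6017]
150 [np.float64(0.0), np.float64(0.0)] [-0.0885  1.1779 -0.4641  1.2483 -0.2221  1.3651  0.7489]
180 [np.float64(0.0), np.float64(0.0)] [-0.2958  1.2743 -0.4058  0.9203 -0.0216  1.7628  0.993 ]
210 [np.float64(0.0), np.float64(0.011)] [-0.4916  1.3197 -0.3343  0.7655  0.2108  1.9585  1.3537]
240 [np.float64(0.0), np.float64(0.0)] [-0.6501  1.2722 -0.2804  0.8862  0.4621  1.879   1.6953]
270 [np.float64(0.0), np.float64(0.0)] [-0.774   1.1632 -0.2575  1.199   0.7064  1.6212  1.895 ]
300 [np.float64(0.0), np.float64(0.0)] [-0.8769  1.0424 -0.2212  1.5848  0.9942  1.2945  1.9488]
330 [np.float64(0.0), np.float64(0.0)] [-0.8179  0.9775 -0.3604  1.9808  1.5301  1.1678  1.7857]
grasp (array([ 4.3, -0.6, 79.1]), array([0., 0., 0.]))
```

Call:
jog_arm(
  targets=[4, -0.6, 15, 0, 0, 0, 4.3, -0.6, 35, 0, 0, 0, 4.3, -0.6, 55, 0, 0, 0, 4.3, -0.6, 70, 0, 0, 0, 4.3, -0.6, 79, 0, 0, 0, 4.3, -0.6, 79, 0, 0, 0, 4.3, -0.6, 79, 0, 0, 0],
)

```text
t: 11.43
tool_pos: [0.5768, 0.0039, 0.0375]
tcp_rot: [0.585, 0.735, -0.212, 0.269]
force: [-0.0, 0.4, 0.2]
opening: 0.0729
gripper_force: 0.0
```

Call:
jog_arm(
  targets=[0, 0, 0, 0, 0, 0, 0, 0, 0, 0, 0, 0, 0, 0, 0, 0, 0, 0, 0, 0, 0, 0, 0, 0, 0, 0, 0, 0, 0, 0, 0, 0, 0, 0, 0, 0, 0, 0, 0, 0, 0, 0],
  jaw=0.3,
)

```text
t: 12.02
tool_pos: [0.577, 0.0061, 0.0378]
tcp_rot: [0.584, 0.736, -0.211, 0.269]
force: [-2.2, 3.4, 5.2]
opening: 0.0446
gripper_force: 61.6
```

Run:
```python
from h import *
o,p,R=pose();print(o["t"],p,R.as_matrix(),o["qpos"],o["force"],o["opening"])
u=np.array([np.cos(np.radians(103.4)),np.sin(np.radians(103.4)),0]);ax=np.array([.5666,.045,.05])-.032*u
print("G rel tool mm",R.inv().apply(ax-p)*1e3,"e tool",R.inv().apply(-u))
print("lift",R.inv().apply([0,0,.1])*1e3)
im,d=ctrl.snapshot("scene");cv2.imwrite("pics/c3.png",cv2.resize(im[150:300,150:350],(800,600),interpolation=3))
```

```text
12.0167 [0.577  0.0061 0.0378] [[-0.1726  0.9734  0.1508]
 [ 0.7463  0.2292 -0.6249]
 [-0.6428  0.0047 -0.766 ]] [-0.5613  0.9448  0.1692  1.8919  0.9172  0.7079 -1.0494] [-2.2152  3.3755  5.2029] 0.04456085121811071
G rel tool mm [ -1.5749  -1.0391 -14.6359] e tool [-0.766   0.0026  0.6428]
lift [-64.28     0.4665 -76.6019]
```

View pics/c3.png

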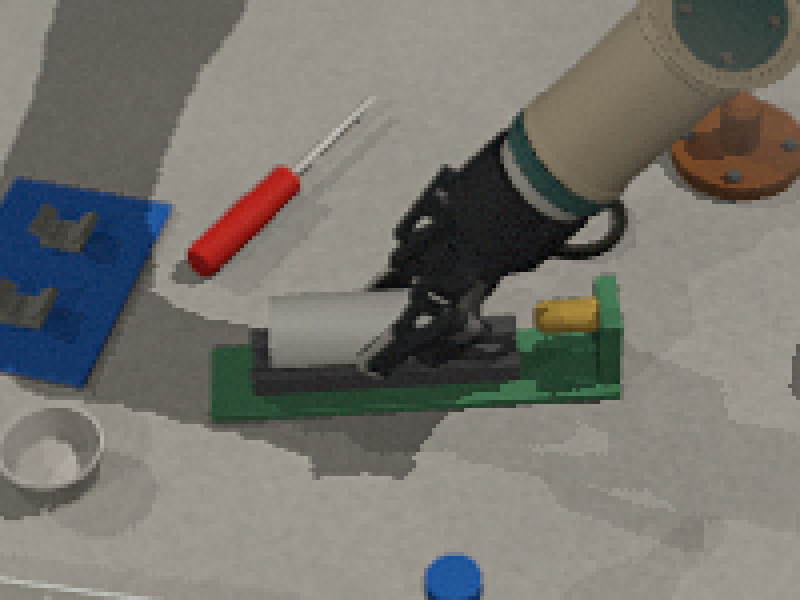

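The sleeve is gripped at a slant with its free deep end at crop (265,335), and the gripper body is clear of it. Lifting and working out the carry.

Call:
jog_arm(
  targets=[-13, 0, -15, 0, 0, 0, -32, 0, -38, 0, 0, 0, -52, 0, -62, 0, 0, 0, -71, 0.5, -84, 0, 0, 0, -71, 0.5, -84, 0, 0, 0],
)

```text
t: 12.48
tool_pos: [0.5794, 0.0055, 0.1517]
tcp_rot: [0.585, 0.735, -0.208, 0.271]
force: [1.3, 0.0, -3.6]
opening: 0.0444
gripper_force: 62.4
```

```bash
cat > plan.py <<'E'
from kin import *
z=np.array([0,0,1.]);S=np.array([.523,.327,.012]);M=np.array([-10.8,0,-6.9])/1e3
def final(mz,hd=130,S=S,al=40):
    a=np.radians(al);h=np.array([np.cos(np.radians(hd)),np.sin(np.radians(hd)),0])
    R=frame(np.cos(a)*z+np.sin(a)*h,np.cos(a)*h-np.sin(a)*z);return S+z*mz-R.apply(M),R
E
python3 - <<'E'
from plan import *
P=json.load(open("kin.json"));o,p,R=pose();print(o["t"],p,o["qpos"],o["force"],o["opening"])
q=np.array(o["qpos"])
for hd in(110,120,130,140,150):
    pf,Rf=final(.14,hd);w=(R.inv()*Rf).as_rotvec();print(hd,delta(pf,Rf),[ (np.round(a,2),round(b,3)) for a,b in [ik(P,p+(pf-p)*.5,R*Ro.from_rotvec(w/2),q),ik(P,pf,Rf,q)]])
E
```

```text
12.4833 [0.5794 0.0055 0.1517] [-0.5303  0.7437  0.1236  1.8752  0.8279  0.8717 -0.8648] [ 1.3415  0.0317 -3.5993] 0.04440744575259497
110 (array([ 256.6,   17.2, -220. ]), array([ 1.39, 89.86, -7.45])) [(array([ 0.02,  0.67, -0.5 ,  1.79,  0.31,  0.78, -0.33]), np.float64(0.0)), (array([ 0.42,  1.2 , -1.21,  1.76,  0.3 ,  0.7 , -0.25]), np.float64(0.0))]
120 (array([ 256.3,   15.1, -219.8]), array([  2.36,  89.33, -18.5 ])) [(array([ 0.01,  0.69, -0.51,  1.75,  0.31,  0.85, -0.25]), np.float64(0.0)), (array([ 0.35,  1.2 , -1.16,  1.63,  0.2 ,  0.89, -0.05]), np.float64(0.0))]
130 (array([ 255.7,   13.1, -219.3]), array([  3.32,  88.3 , -29.54])) [(array([ 0.  ,  0.71, -0.52,  1.71,  0.32,  0.91, -0.17]), np.float64(0.0)), (array([ 0.27,  1.19, -1.08,  1.5 ,  0.14,  1.08,  0.12]), np.float64(0.0))]
140 (array([ 254.8,   11.3, -218.6]), array([  4.28,  86.77, -40.53])) [(array([-0.01,  0.73, -0.52,  1.67,  0.33,  0.98, -0.1 ]), np.float64(0.0)), (array([ 0.18,  1.19, -1.01,  1.37,  0.11,  1.27,  0.26]), np.float64(0.0))]
150 (array([ 253.7,    9.7, -217.7]), array([  5.22,  84.72, -51.47])) [(array([-0.04,  0.75, -0.51,  1.64,  0.34,  1.04, -0.03]), np.float64(0.0)), (array([ 0.08,  1.2 , -0.95,  1.24,  0.11,  1.44,  0.38]), np.float64(0.0))]
```

Call:
jog_arm(
  targets=[10, 0.5, -9, 0.3, 6, -2.8, 28, 1.2, -24, 0.6, 12, -5.6, 46, 2, -39, 0.9, 18, -8.4, 64, 3, -55, 1.2, 24, -11.2, 82, 3.7, -70, 1.5, 30, -14, 100, 4.5, -86, 1.8, 36, -16.8, 118, 5.3, -101, 2.1, 42, -19.6, 130, 5.8, -111, 2.4, 47.5, -22.4],
)

```text
t: 13.15
tool_pos: [0.5428, 0.175, 0.1487]
tcp_rot: [0.473, 0.874, -0.019, -0.107]
force: [-0.2, 0.1, -4.1]
opening: 0.0448
gripper_force: 62.3
```

Run:
```python
from plan import *
o,p,R=pose();print(o["t"],p,o["qpos"],o["force"]);print(delta(*final(.14,140)),"mid",p+R.apply(M))
```

```text
13.15 [0.5428 0.175  0.1487] [-0.0021  0.7488 -0.4802  1.6429  0.2129  0.991   0.0521] [-0.1874  0.0714 -4.1456]
(array([149.6,  63.2,   9.9]), array([  1.4 ,  38.73, -18.18])) mid [0.55   0.1655 0.1536]
```

Call:
jog_arm(
  targets=[20, 9, 1, 0.2, 6, -2.8, 45, 19, 3, 0.4, 12, -5.6, 70, 30, 5, 0.7, 18, -8.4, 95, 40, 6, 0.9, 24, -11.2, 120, 51, 8, 1.1, 30, -14, 140, 59, 9, 1.3, 36, -16.8, 149.6, 63.2, 9.9, 1.4, 38.7, -18.2, 149.6, 63.2, 9.9, 1.4, 38.7, -18.2],
)

```text
t: 13.82
tool_pos: [0.5139, 0.3324, 0.1497]
tcp_rot: [0.313, 0.851, 0.141, -0.397]
force: [-0.4, -0.9, -3.2]
opening: 0.0445
gripper_force: 62.4
```

Run:
```python
from plan import *
o,p,R=pose();print(o["t"],p,o["qpos"],o["force"],o["opening"]);print(delta(*final(.14,140)),"mid",p+R.apply(M))
I=[]
for n,b in(("scene",(140,290,310,460)),("top",(130,280,100,250))):
    im,d=ctrl.snapshot(n);cv2.imwrite(f"pics/{n}4.png",im);np.save(f"{n}4.npy",d);I.append(cv2.resize(im[b[0]:b[1],b[2]:b[3]],(400,400),interpolation=3))
cv2.imwrite("pics/c4.png",np.hstack(I))
```

```text
13.8167 [0.5139 0.3324 0.1497] [ 0.1212  1.1168 -0.8087  1.3534 -0.0747  1.2577  0.4342] [-0.4083 -0.8556 -3.2461] 0.04447509852508246
(array([ 5.9,  1.6, -2.6]), array([-0.17,  0.13, -0.45])) mid [0.5233 0.3245 0.1459]
```

View pics/c4.png

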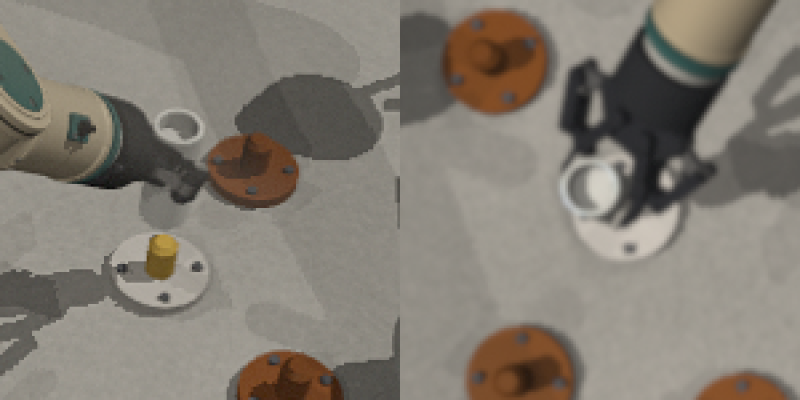

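The sleeve hangs upright. Its top ring is at (180,126) in the scene half and (590,188) in the top half, and the boss is at (163,242) in the scene half. Comparing axes in both cameras.

Run:
```python
from plan import *
def ell(img,box,f,show=0):
    r0,r1,c0,c1=box;hsv=cv2.cvtColor(img,cv2.COLOR_BGR2HSV)[r0:r1,c0:c1].astype(int)
    m=f(*[hsv[...,i] for i in range(3)]).astype(np.uint8)
    cs,_=cv2.findContours(m,cv2.RETR_EXTERNAL,cv2.CHAIN_APPROX_NONE);c=max(cs,key=cv2.contourArea)
    e=cv2.fitEllipse(cv2.convexHull(c));return np.array([(e[0][1]+r0+.5)/420,(e[0][0]+c0+.5)/560]),np.round(e[1],1)
T=ctrl.calibration("top");Sc=ctrl.calibration("scene")
t0=cv2.imread("pics/top0.png");s0=cv2.imread("pics/scene0.png");t4=cv2.imread("pics/top4.png");s4=cv2.imread("pics/scene4.png")
yel=lambda h,s,v:(h>15)&(h<35)&(s>110)
for th in(165,175,185):
    br=lambda h,s,v:(s<45)&(v>th)
    print(th,"flange top",[ (onz(T,*a,.012)[:2]*1e3,b) for a,b in [ell(t0,(180,235,155,215),br)]],"scene",[(onz(Sc,*a,.012)[:2]*1e3,b) for a,b in [ell(s0,(220,262,345,395),br)]])
print(t0[206,170],t0[215,220],s0[245,355],s0[265,380])
for nm,im,cal,box in(("top",t4,T,(188,214,155,184)),("scene",s4,Sc,(178,198,362,390))):
    for th in(190,205,220):
        try:
            a,b=ell(im,box,lambda h,s,v:(s<50)&(v>th));print(nm,"ring",th,a*[420,560],b,onz(cal,*a,.201)[:2]*1e3)
        except Exception as ex:print(ex)
a,b=ell(t0,(195,220,170,195),yel);print("boss top",onz(T,*a,.050)[:2]*1e3,b)
o,p,R=pose();print("mid",(p+R.apply(M))*1e3,p)
```

```text
165 flange top [(array([522.9372, 327.7241]), array([37.9, 39.2]))] scene [(array([555.0204, 326.7387]), array([ 9.6, 33.5]))]Traceback (most recent call last):
  File "<stdin>", line 12, in <module>
  File "<stdin>", line 5, in ell
ValueError: max() iterable argument is empty
```

Run:
```python
from plan import *
def ell(img,box,f):
    r0,r1,c0,c1=box;hsv=cv2.cvtColor(img,cv2.COLOR_BGR2HSV)[r0:r1,c0:c1].astype(int)
    m=f(*[hsv[...,i] for i in range(3)]).astype(np.uint8)
    cs,_=cv2.findContours(m,cv2.RETR_EXTERNAL,cv2.CHAIN_APPROX_NONE);c=max(cs,key=cv2.contourArea)
    e=cv2.fitEllipse(cv2.convexHull(c));return np.array([(e[0][1]+r0+.5)/420,(e[0][0]+c0+.5)/560]),np.round(e[1],1)
def go(nm,im,cal,box,f,z):
    try:
        a,b=ell(im,box,f);print(nm,a*[420,560],b,onz(cal,*a,z)[:2]*1e3)
    except Exception as ex:print(nm,"none")
T=ctrl.calibration("top");Sc=ctrl.calibration("scene")
t0,s0,t4,s4=[cv2.imread(f"pics/{n}.png") for n in("top0","scene0","top4","scene4")]
for th in(145,155,165): 
    br=lambda h,s,v:(s<45)&(v>th)
    go(f"flange top {th}",t0,T,(180,235,155,215),br,.012);go(f"flange scene {th}",s0,Sc,(222,262,345,395),br,.012)
for th in(150,165,180):
    br=lambda h,s,v:(s<45)&(v>th)
    go(f"ring top {th}",t4,T,(186,216,155,183),br,.201);go(f"ring scene {th}",s4,Sc,(176,200,362,392),br,.201)
hs=cv2.cvtColor(t4,cv2.COLOR_BGR2HSV);print(hs[200,155:190,2])
print(hs[188:216,171,2])
o,p,R=pose();print("mid",(p+R.apply(M))*1e3,p)
```

```text
flange top 145 [200.2703 190.9648] [59.9 82.9] [541.2502 312.9959]
flange scene 145 [241.2186 370.1178] [27.4 35.9] [528.2601 331.4808]
flange top 155 [207.7313 184.3923] [39.  40.5] [523.1402 328.1604]
flange scene 155 [246.6868 367.7761] [14.7 31.4] [547.6653 326.3698]
flange top 165 [207.8195 184.5717] [37.9 39.2] [522.9372 327.7241]
flange scene 165 [248.8899 367.7831] [ 9.6 33.5] [555.0204 326.7387]
ring top 150 [180.5968 169.242 ] [ 27.1 179.7] [563.4722 328.0804]
ring scene 150 [184.0874 374.4489] [16.2 26.8] [518.284  319.2126]
ring top 165 [200.9679 172.7709] [23.2 34.3] [521.8821 319.3749]
ring scene 165 [187.2206 377.2997] [12.5 18.5] [527.9526 326.1693]
ring top 180 [199.4202 176.2982] [11.2 21. ] [525.1672 312.2655]
ring scene 180 none
[160 156 152 151 162 184 188 156 112  96 108 117 120 125 146 181 203 210
 211 211 211 211 208 205 201 200 180 132  89  70  65  59  51  49  48]
[ 97 145 170 155 134 147 171 186 195 200 202 203 203 201 194 183 167 146
 132 131 150 173 176 164 171 189 198 197]
mid [523.6594 323.9779 148.7094] [0.5143 0.3319 0.1525]
```

Both cameras agree that the sleeve must go about 5.3 mm in +y to line up with the boss. Planning the approach.

```bash
sed -i 's/S=np.array(\[.523,.327,.012\])/S=np.array([.5236,.3294,.012])/' plan.py
python3 - <<'E'
from plan import *
o,p,R=pose();print("e",R.apply([-.766,.0026,.6428]))
for m in(.102,.056):print(m,delta(*final(m,140)))
print("down 10mm",R.inv().apply([0,0,-10]))
E
```

```text
e [ 0.0029 -0.0075 -0.9999]
0.102 (array([-24.1,   4.3,  25.1]), array([-0.11,  0.4 , -0.39]))
0.056 (array([-59.1,   4.6,  54.9]), array([-0.11,  0.4 , -0.39]))
down 10mm [-7.6146  0.0647  6.4817]
```

Call:
jog_arm(
  targets=[0, 4, 3, 0, 0.4, -0.4, -8, 4.3, 10, 0, 0.4, -0.4, -16, 4.3, 18, 0, 0.4, -0.4, -22, 4.3, 23, 0, 0.4, -0.4, -24, 4.3, 25, 0, 0.4, -0.4, -24, 4.3, 25, 0, 0.4, -0.4, -24, 4.3, 25, 0, 0.4, -0.4],
)

```text
t: 14.5
tool_pos: [0.5146, 0.3381, 0.1198]
tcp_rot: [0.309, 0.852, 0.145, -0.398]
force: [0.2, 0.8, -3.0]
opening: 0.0443
gripper_force: 62.4
```

Run:
```python
from plan import *
I=[]
for n,b in(("scene",(190,270,320,420)),("top",(160,240,130,230))):
    im,d=ctrl.snapshot(n);I.append(cv2.resize(im[b[0]:b[1],b[2]:b[3]],(400,320),interpolation=3))
cv2.imwrite("pics/c5.png",np.hstack(I))
o,p,R=pose();print(o["t"],o["force"],"mid",p+R.apply(M),"e",R.apply([-.766,.0026,.6428]))
for m in(.102,.070,.056):print(m,delta(*final(m,140)))
```

```text
14.6 [ 0.6904 -0.1505 -3.2467] mid [0.5243 0.3305 0.1166] e [ 0.0026  0.0046 -1.    ]
0.102 (array([-2.1, -1.3,  1.5]), array([ 0.02, -0.05,  0.18]))
0.07 (array([-26.6,  -1.3,  22.1]), array([ 0.02, -0.05,  0.18]))
0.056 (array([-37.3,  -1.4,  31. ]), array([ 0.02, -0.05,  0.18]))
```

View pics/c5.png

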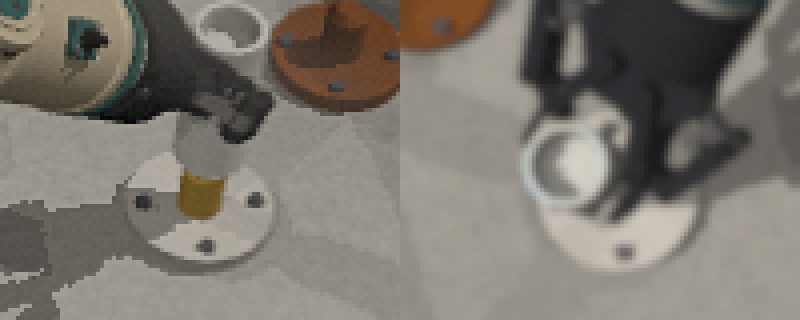

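The sleeve's bottom edge (about 208,170) sits just above the boss (202,190), lined up to about 1–2 mm once perspective is allowed for. Lowering gently.

Call:
jog_arm(
  targets=[-2, -1.3, 1.5, 0, 0, 0.2, -4, -1.3, 3, 0, 0, 0.2, -6, -1.3, 4.7, 0, 0, 0.2, -8, -1.3, 6.4, 0, 0, 0.2, -10, -1.3, 8.1, 0, 0, 0.2, -12, -1.3, 9.8, 0, 0, 0.2],
)

```text
t: 15.1
tool_pos: [0.514, 0.337, 0.104]
tcp_rot: [0.31, 0.851, 0.144, -0.398]
force: [-0.5, -0.5, -3.8]
opening: 0.0446
gripper_force: 62.5
```

Run:
```python
from plan import *
o,p,R=pose();print(o["t"],o["force"],"mid",p+R.apply(M),"e",R.apply([-.766,.0026,.6428]))
for m in(.070,.056):print(m,delta(*final(m,140)))
```

```text
15.1 [-0.5248 -0.4848 -3.8336] mid [0.5233 0.3292 0.1002] e [ 0.0002  0.002  -1.    ]
0.07 (array([-14. ,   0.4,  11.7]), array([-0.02, -0.06, -0.05]))
0.056 (array([-24.7,   0.4,  20.6]), array([-0.02, -0.06, -0.05]))
```

Call:
jog_arm(
  targets=[-3, 0.4, 2.5, 0, 0, 0, -6, 0.4, 5, 0, 0, 0, -9, 0.4, 7.5, 0, 0, 0, -12, 0.4, 10, 0, 0, 0, -14, 0.4, 11.7, 0, 0, 0, -16, 0.4, 13.4, 0, 0, 0, -18, 0.4, 15, 0, 0, 0, -19, 0.4, 16, 0, 0, 0],
)

```text
t: 15.77
tool_pos: [0.5142, 0.3373, 0.0792]
tcp_rot: [0.31, 0.851, 0.144, -0.398]
force: [-0.3, 0.1, -3.4]
opening: 0.0443
gripper_force: 62.5
```

Call:
jog_arm(
  targets=[-1, 0, 0.8, 0, 0, 0, -2, 0, 1.7, 0, 0, 0, -3, 0, 2.5, 0, 0, 0, -4, 0, 3.4, 0, 0, 0],
)

```text
t: 16.1
tool_pos: [0.5143, 0.3374, 0.0743]
tcp_rot: [0.31, 0.851, 0.145, -0.398]
force: [0.9, -0.2, -3.0]
opening: 0.0445
gripper_force: 62.5
```

Run:
```python
from plan import *
o,p,R=pose();print(o["t"],o["force"],"mid",p+R.apply(M),"e",R.apply([-.766,.0026,.6428]))
print(delta(*final(.055,140)))
```

```text
16.1 [ 0.9243 -0.178  -3.0374] mid [0.5236 0.3295 0.0705] e [ 0.0006  0.0021 -1.    ]
(array([-2.7, -0.1,  2.2]), array([-0.  , -0.05, -0.04]))
```

Call:
jog_arm(
  targets=[-0.8, 0, 0.7, 0, 0, 0, -1.6, 0, 1.4, 0, 0, 0, -2.4, 0, 2, 0, 0, 0, -2.4, 0, 2, 0, 0, 0],
)

```text
t: 16.43
tool_pos: [0.5141, 0.3373, 0.071]
tcp_rot: [0.31, 0.851, 0.144, -0.398]
force: [0.6, -0.1, -3.8]
opening: 0.0446
gripper_force: 62.5
```

Call:
jog_arm(
  targets=[-0.6, 0, 0.5, 0, 0, 0, -1.2, 0, 1, 0, 0, 0, -1.2, 0, 1, 0, 0, 0],
)

```text
t: 16.68
tool_pos: [0.5142, 0.3375, 0.0708]
tcp_rot: [0.31, 0.851, 0.145, -0.398]
force: [0.6, -2.4, 3.2]
opening: 0.0446
gripper_force: 63.0
```

The sleeve has reached the flange face, with its middle 55 mm above it. Releasing, then backing off along the fingers.

Call:
jog_arm(
  targets=[0, 0, 0, 0, 0, 0, 0, 0, 0, 0, 0, 0, 0, 0, 0, 0, 0, 0, 0, 0, 0, 0, 0, 0, 0, 0, 0, 0, 0, 0, 0, 0, 0, 0, 0, 0],
  jaw=0.9,
)

```text
t: 17.18
tool_pos: [0.5141, 0.3375, 0.0696]
tcp_rot: [0.31, 0.851, 0.144, -0.398]
force: [0.8, 0.4, 0.7]
opening: 0.0769
gripper_force: 0.0
```

Call:
jog_arm(
  targets=[0, 0, -6, 0, 0, 0, 0, 0, -15, 0, 0, 0, 0, 0, -35, 0, 0, 0, 0, 0, -60, 0, 0, 0, 0, 0, -90, 0, 0, 0, 0, 0, -120, 0, 0, 0, 0, 0, -140, 0, 0, 0, 0, 0, -140, 0, 0, 0],
)

```text
t: 17.85
tool_pos: [0.6017, 0.2659, 0.1625]
tcp_rot: [0.313, 0.852, 0.147, -0.394]
force: [-0.0, 0.4, -0.4]
opening: 0.0772
gripper_force: 0.0
```

Run:
```python
from plan import *
I=[]
for n,b in(("scene",(170,270,300,440)),("top",(150,250,110,250))):
    im,d=ctrl.snapshot(n);I.append(cv2.resize(im[b[0]:b[1],b[2]:b[3]],(400,286),interpolation=3))
    c=ctrl.calibration(n)
    for t in("driver","gasket","basket"):
        print(n,t,[np.round(onz(c,*r["centre"],0)[:2],3) for r in ctrl.place_of(n,t)[:1]])
    if n=="top":
        P=np.array([world(c,(r+.5)/420,(k+.5)/560,d[r,k]) for r in range(180,235) for k in range(155,215)]);q=P[(P[:,2]>.105)&(P[:,2]<.14)];print("rim",len(q),q.mean(0),np.ptp(q,axis=0),np.median(q[:,2]))
cv2.imwrite("pics/c6.png",np.hstack(I));o,p,R=pose();print(o["t"],p,o["force"])
```

```text
scene driver [array([ 0.407, -0.081])]
scene gasket []
scene basket [array([ 0.689, -0.166])]
top driver [array([ 0.412, -0.08 ])]
top gasket [array([0.41 , 0.126])]
top basket []
rim 212 [0.5234 0.3273 0.1158] [0.0455 0.0451 0.0208] 0.11787528609005445
18.25 [0.5953 0.269  0.1589] [0.3872 0.644  0.199 ]
```

View pics/c6.png

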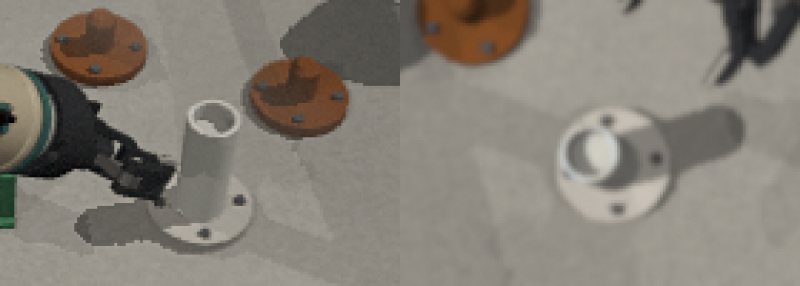

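The sleeve stands upright on the steel flange, with its rim at (212,118) in the scene half and (590,150) in the top half. Its rim centre measures (523, 327) mm against the flange's (523, 328) mm, and the fingers are clear.

```bash
python3 -c "
from cell import ctrl
print(ctrl.job_done())"
```

```text
the job is handed in; nothing more can be done
None
```

The job is handed in at about 18 s: the gauge pin felt the shallow bore, and the sleeve now stands deep bore down on the steel flange, released, upright and fully home, though no verdict came back.

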